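# Swing the bench camera to the index pin and clamp it

## Task

The inspection camera on its round swivel base is pointing the wrong way. Loosen the black clamp knob in the middle of the base, swing the camera arm until the pointer on its tail lines up with the tall index pin (not with one of the low screw heads), then turn the knob back to tight and let go.

Things in the scene. Friction and masses are not known exactly. Their poses are not given: they have to be found in the camera images.
- knob_grip (a point): Middle of the black bar of the clamp knob, on the vertical swivel axis, 66 mm above the table. Bar: 64 mm long (x), 14 mm thick (y), from 49 to 83 mm above the table; z is up. Below it: a 26 mm thick hub, the aluminium turntable disc (116 mm across, top at 30 mm), then the dark base plate (270 mm across, 16 mm high), fixed, at another place and yaw each time.
- knob (a joint): Clamp knob angle, rad: 0 is tight (end stop); grows counter-clockwise seen from above as it is loosened, to a stop at 1.3. Below about 0.6 the clamp bites and holds the arm (tight, only some 10 N or more at the camera would force it); from 0.8 it is well loose. Turning takes about 0.2 N m; it stays where left and does not turn with the arm.
- pointer (a point): Just past the pointer tip, 118 mm from the swivel axis, 22 mm above the table; x points outward. Exactly opposite on the same stiff arm is the camera: a black box centred 130 mm from the axis, 50 mm along the arm, 36 mm wide, from 30 to 95 mm above the table; its lens sticks out 22 more. The arm swings 1.3 rad either way from mid-range, starts within 0.2 of mid; loose it takes 1 N and stays put.
- pin: The tall index pin: upright steel pin, 12 mm thick, 30 mm high, fixed on the base plate 118 mm from the swivel axis; origin at the centre of its underside, 16 mm above the table. It is 0.58 or 0.98 rad to either side of the arm's mid-range; the other three of these four places have low screw heads (11 mm across, 4 mm high).

How it is judged (in metres and radians):
On the way, in this order (a step that is already met when the one before it is completed fails the run):
1. the clamp knob is loosened (turned 0.7 rad or more from tight) (value of joint knob above 0.7 rad), for 0.2 s.
2. with the knob still loose, the pointer is swung to within 20 mm (10 degrees) of the index pin (horizontal distance between pointer and pin below 0.02 m and value of joint knob above 0.6 rad), for 0.2 s.
At the end, for the whole second after the job is handed in: The pointer point is within 20 mm (10 degrees of swing) of the tall index pin's axis, seen from above, and the clamp knob is back within 0.2 rad (11 degrees) of fully tight (horizontal distance between pointer and pin below 0.02 m and value of joint knob below 0.2 rad); the robot touches nothing.
It also fails if it takes over 61 s, if anything falls off the work surface, if the arm or the gripper's body presses on something with over 40 N, if the wrist force passes 120 N, or if a joint passes its speed limit or range.

## Robot

A 7-joint arm with a two-finger parallel gripper is mounted at the origin on the work surface. World frame = base frame: x ahead of the robot, y to its left, z up, the work surface at z = 0. Lengths are in mm, angles in rad, forces in N, time in s.
With the tool pointing down it reaches from about 425 to 800 mm from the base axis. Payload 8.3 kg.
Tool frame: the origin (TCP) lies at the very end of the fingers, on their centre line; the grasp point (between the pads) lies 19 mm behind it; x points along the fingers, y is the direction in which the jaws open and shut, and the axes are right-handed (so a half turn about x gives the same grasp; the last joint's range is limited). The gripper opens to 85 mm and grips with 20 to 120 N. Pads are 22 mm wide; open, the fingers measure 114 mm over their backs; the gripper's body (76 mm by 85 mm) begins 54 mm behind the grasp point. The pads swing forward as they close: fully open they stand 13 mm farther back than shut.
Start: joints at [-1.245, 0.383, 0.016, 1.37, -0.006, 1.388, -0.046], TCP at [236.872, 578.355, 231.279] pointing down, gripper open.
Joint ranges: [-2.95, 2.95], [-0.25, 2.06], [-1.52, 1.56], [0.18, 2.33], [-1.44, 4.58], [0.02, 2.06], [-3.01, 3.01]. Speed limits (rad/s): [2.39, 2.39, 3.01, 3.01, 3.14, 3.14, 3.14].

## Interface

Orientations are given as a unit quaternion [w, x, y, z].
In Python, from workcell import get_state, capture, hand_in gives the robot as it stands.
- The arm moves only by the tool drive_tool, never from a script. Its argument "rows" is a list of rows, each an object with "xyz": the shift along the tool's x, y, z normalised to -1 to 1, where 1 is 120 mm, a list of three; "angular": the turn, a rotation vector about the tool's x, y, z normalised to -1 to 1, where 1 is 2 pi rad, a list of three. A call has 1 to 5 rows; each row is the pose to reach, as a shift and turn from the pose measured when the call began, along the tool's axes at that moment, turning the shorter way round; what a row does not reach only later rows make up. A row lasts 1/12 s, in which the tool goes at most 41.7 mm and 7.16 degrees, less where a joint would pass 70% of its speed; a pose out of reach is approached as far as the arm can. A call with a number of a shift or a turn outside -1 to 1 is refused whole. A call with a gripper value outside its range is refused whole. "claw" is the opening, from 0 (shut) to 1 (fully open), set as the call begins (left out, the last holds). The fingers move at their own pace and stop on an object; the grip force is fixed at half the most. Time passes only in rows, so rows that repeat a pose let the fingers close. It gives the time, the measured TCP pose, the force and the opening at its end, in the units of the state.
- get_state(): the state, without advancing time (a new reading comes with each control period).
- capture(name): name is "scene" or "top" or "wrist"; returns a dict with "image" (480x640x3 uint8, red, green, blue), "range_z" (480x640 float32, mm along the optical axis (not along the pixel's ray), 0 where there is no reading), "fovy" (degrees; the focal length in pixels is half the picture's height over the tangent of half this angle, whatever the lens; pixels are square), "cx", "cy" (the principal point, pixels), "rvec" (rotation vector, rad) and "tvec" (3), from world to camera coordinates, as OpenCV has them. Camera axes: x right, y down, z forward; pixel columns grow to the right and rows downward; lengths in mm; the calibration is good to about 2 mm. A picture is of the moment at which its call begins.
- hand_in(): hands the job in, once; it reports no verdict.
The state is a dict: "time_s": time; "joint_pos": joint angles; "joint_velocities": joint speeds; "joint_efforts": joint torques, N m; "eef_pos": TCP position; "ee_rot": TCP orientation; "ft_force": force on the tool from outside, world axes, zero at the start; "torque": the same for the moment, N m; "gripper_width": finger opening in mm.
Only numpy, scipy, OpenCV 4.12 (cv2) and the standard library are available. Lean on these libraries where they do the work, as an engineer would, in place of code of your own. Each camera call takes 0.05 s, during which the arm holds its last target. There are 200 camera calls.

## Working session

There is one attempt and no reset: what is moved stays moved. The work goes in short steps, Python scripts to look and compute and a tool call to move; the robot and the scene stay as the last step left them, time stands still between calls to the robot, and variables do not carry over. Pictures are saved under pics/ and viewed, about 8 in all and at most 12, crops included, and the job is handed in when it is done.

Besides the shell and the picture viewer there is one more tool, called after "Emit:" as name([rows], argument=value, ...), one row to a line, values as JSON. drive_tool: Moves the arm, as the interface text tells. Scaled input: -1 to 1 covers 120 mm each way for a shift and 2 pi rad each way for a turn. Its arguments: {"type":"object","properties":{"rows":{"type":"array"},"claw":{"type":"number"}},"required":["rows"]}

```bash
mkdir -p pics; cat > h.py <<'E'
import numpy as np, cv2
from workcell import get_state, capture
def snap(n,f):
    c=capture(n); cv2.imwrite('pics/'+f+'.png',c['image'][:,:,::-1]); np.savez(''+f,**c); return c
def cam(c):
    f=240/np.tan(np.radians(float(c['fovy']))/2); R=cv2.Rodrigues(np.array(c['rvec'],float))[0]; return f,R,np.array(c['tvec'],float).ravel()
def cloud(c):
    f,R,t=cam(c); v,u=np.mgrid[0:480,0:640]; z=c['range_z']
    P=np.stack([(u-c['cx'])/f*z,(v-c['cy'])/f*z,z],-1)
    W=(P-t)@R; W[z<=0]=np.nan; return W
E
python3 - <<'E'
from h import *
for n in ('top','scene'):
    c=snap(n,n+'1'); print(n,c['fovy'],c['tvec'])
s=get_state();print(s)
a=[cv2.imread(f'pics/{n}1.png') for n in('top','scene')]
E
```

```text
top 47.23585109182565 [ 47.13806216 663.236844   628.04036333]
scene 43.69199059028678 [-525.21433243 -169.32279433 1052.51969631]
{'time_s': 0.1, 'joint_pos': array([-1.24492556,  0.3841975 ,  0.01641238,  1.37105932, -0.00629393,
        1.38818541, -0.04650163]), 'joint_velocities': array([-0.00127622, -0.00225918, -0.00067885, -0.00057724, -0.00037018,
        0.00064028,  0.0018226 ]), 'joint_efforts': array([ 3.28076312e-03, -6.29131722e+01,  8.47914778e-01, -3.72762465e+01,
        1.69393199e-02,  1.04637496e-02, -7.47781911e-06]), 'eef_pos': array([236.7223553 , 577.94516791, 230.34744599]), 'ee_rot': array([ 0.69368493,  0.13595009,  0.69389744, -0.13720473]), 'ft_force': array([ 0.84086574,  1.04892693, -0.1194966 ]), 'torque': array([-0.00171788, -0.01982147, -0.00959055]), 'gripper_width': 85.5097650690091}
```

View pics/top1.png

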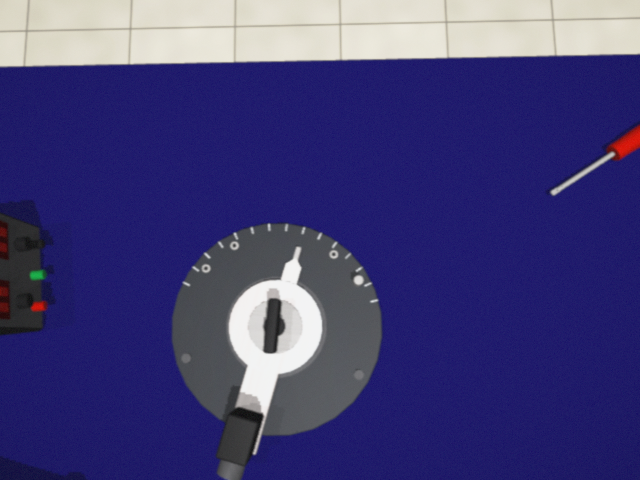

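The top view shows the knob bar from about (275,300) to (271,352), the pointer tip at (298,250), screw rings at (206,268), (234,245) and (333,254), and what is probably the pin at (359,280). The camera is at (240,438). Next I'll measure these.

```bash
python3 - <<'E'
from h import *
c=dict(np.load('top1.npz'));W=cloud(c)
for p in [(272,326),(298,250),(206,268),(234,245),(333,254),(359,280),(240,438)]:
    u,v=p; print(p,W[v,u].round(0), 'maxz5',np.nanmax(W[v-4:v+5,u-4:u+5,2]).round(1))
# bar: top at 83
m=np.zeros((480,640),bool);m[290:362,255:292]=1
g=c['image'].max(-1)
k=m&(W[...,2]>76)&(W[...,2]<90)
P=W[k][:,:2];mu=(P.max(0)+P.min(0))/2
r=cv2.minAreaRect(P.astype(np.float32));print('bar',k.sum(),r)
d=np.linalg.svd(P-P.mean(0),full_matrices=False)[2][0];print('dir',d,P.mean(0))
# disc plate fit : pixel on base z 16
k=(W[...,2]>11)&(W[...,2]<21)&(W[...,0]>0); 
P=W[k][:,:2]
h=cv2.minEnclosingCircle(cv2.convexHull(P.astype(np.float32)));print('plate',h)
k=(W[...,2]>26)&(W[...,2]<34);k[:270]=0;k[385:]=0;k[:,:225]=0;k[:,325:]=0
print('disc',cv2.minEnclosingCircle(W[k][:,:2].astype(np.float32)))
k=(W[...,2]>40)&(W[...,2]<52);k[300:]=0;k[:,:345]=0;k[:,372:]=0;k[:265]=0
print('pin',k.sum(),W[k].mean(0))
E
```

```text
(272, 326) [573.  87.  82.] maxz5 85.1
(298, 250) [670.  59.  24.] maxz5 27.2
(206, 268) [649. 178.  20.] maxz5 22.0
(234, 245) [nan nan nan] maxz5 22.4
(333, 254) [665.  14.  18.] maxz5 22.3
(359, 280) [628. -17.  46.] maxz5 48.2
(240, 438) [451. 121.  96.] maxz5 97.1
bar 672 ((573.7029418945312, 87.72593688964844), (14.253645896911621, 63.75809860229492), 84.0151138305664)
dir [-0.99434196  0.10622652] [573.41035954  87.36279036]
plate ((700.45947265625, 19.512237548828125), 436.48260498046875)
disc ((573.5076293945312, 94.14600372314453), 78.65904998779297)
pin 75 [628.52411429 -16.50956768  45.36512809]
```

View pics/scene1.png

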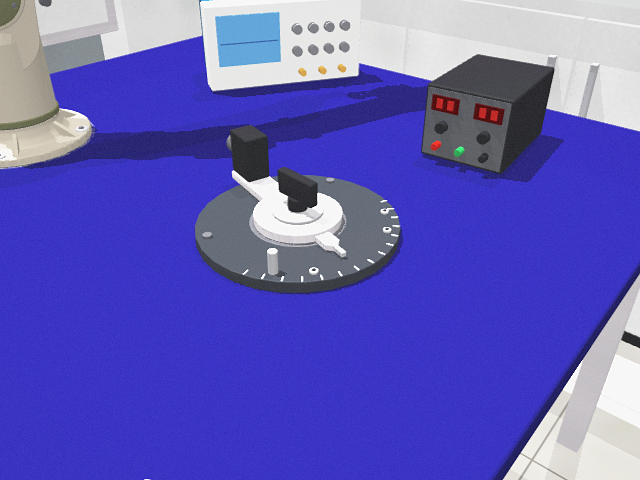

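The scene view confirms the tall pin at (272,261); the screw heads are low. Geometry from this:

| Item | Position or angle |
|---|---|
| Swivel axis | (573.5, 87.5) |
| Pin | -1.084 rad |
| Pointer | about -0.287 rad |
| Bar | -0.106 rad, which is the mid-range direction, so the knob is tight |

Next I'll write a helper that converts targets into move units.

```bash
cat >> h.py <<'E'
from scipy.spatial.transform import Rotation as Ro
def Rs():
    s=get_state(); q=s['ee_rot']; return s,Ro.from_quat([q[1],q[2],q[3],q[0]])
def go(xyz,yaw):
    "yaw = world angle of tool y, tool x down"
    s,R=Rs(); y=np.array([np.cos(yaw),np.sin(yaw),0]); x=np.array([0,0,-1.]); T=Ro.from_matrix(np.stack([x,y,np.cross(x,y)],1))
    d=R.inv().apply(np.array(xyz)-s['eef_pos'])/120; w=(R.inv()*T).as_rotvec()/2/np.pi
    print('xyz',d.round(3),'ang',w.round(4),'rows mm',np.linalg.norm(d)*120/41.7,'rows rot',np.linalg.norm(w)*360/7.16)
def st():
    s,R=Rs(); y=R.apply([0,1,0]); print('t',s['time_s'],'pos',s['eef_pos'].round(1),'yaw',np.arctan2(y[1],y[0]).round(3),'tilt',R.apply([1,0,0]).round(3),'F',s['ft_force'].round(1),'M',s['torque'].round(2),'w',s['gripper_width'].round(1),'q',s['joint_pos'].round(2))
E
python3 -c "
from h import *
st(); go([573.5,87.5,150],1.465); go([573.5,87.5,150],-1.677)"
```

```text
Traceback (most recent call last):
  File "h.py", line 20, in st
    s,R=Rs(); y=R.apply([0,1,0]); print('t',s['time_s'],'pos',s['eef_pos'].round(1),'yaw',np.arctan2(y[1],y[0]).round(3),'tilt',R.apply([1,0,0]).round(3),'F',s['ft_force'].round(1),'M',s['torque'].round(2),'w',s['gripper_width'].round(1),'q',s['joint_pos'].round(2))
                                                                                                                                                                                                                  ^^^^^^^^^^^^^^^^^^^^^^^^
AttributeError: 'float' object has no attribute 'round'
```

```bash
sed -i "s/s\['gripper_width'\].round(1)/round(s['gripper_width'],1)/" h.py
python3 -c "
from h import *
st(); go([573.5,87.5,150],1.465); go([573.5,87.5,150],-1.677)"
```

```text
t 0.1 pos [236.7 577.9 230.3] yaw 1.182 tilt [-0.001 -0.002 -1.   ] F [ 0.8  1.  -0.1] M [-0.   -0.02 -0.01] w 85.5 q [-1.24  0.38  0.02  1.37 -0.01  1.39 -0.05]
xyz [ 0.675 -2.717  4.146] ang [-0.045  -0.      0.0003] rows mm 14.396707420734343 rows rot 2.2642390653018367
xyz [ 0.675 -2.717  4.146] ang [4.55e-01 4.00e-04 0.00e+00] rows mm 14.396707420734343 rows rot 22.878731819266587
```

Emit:
drive_tool([
  {"xyz": [0.1,-0.65,1.0],"angular": [0,0,0]},
  {"xyz": [0.1,-0.65,1.0],"angular": [0,0,0]},
  {"xyz": [0.1,-0.65,1.0],"angular": [0,0,0]},
  {"xyz": [0.1,-0.65,1.0],"angular": [0,0,0]},
])

```text
time_s: 0.43
eef_pos: [322.3, 454.9, 217.7]
ee_rot: [0.694, 0.137, 0.693, -0.14]
ft_force: [1.9, 0.2, 0.1]
gripper_width: 85.1
```

Emit:
drive_tool([
  {"xyz": [0.1,-0.65,1.0],"angular": [0,0,0]},
  {"xyz": [0.1,-0.65,1.0],"angular": [0,0,0]},
  {"xyz": [0.1,-0.65,1.0],"angular": [0,0,0]},
  {"xyz": [0.1,-0.65,1.0],"angular": [0,0,0]},
])

```text
time_s: 0.77
eef_pos: [405.5, 331.9, 205.8]
ee_rot: [0.694, 0.138, 0.692, -0.142]
ft_force: [1.2, -0.8, 0.4]
gripper_width: 85.6
```

Emit:
drive_tool([
  {"xyz": [0.1,-0.65,1.0],"angular": [0,0,0]},
  {"xyz": [0.1,-0.65,1.0],"angular": [0,0,0]},
  {"xyz": [0.1,-0.65,1.0],"angular": [0,0,0]},
  {"xyz": [0.1,-0.65,1.0],"angular": [0,0,0]},
  {"xyz": [0.1,-0.65,1.0],"angular": [0,0,0]},
])

```text
time_s: 1.18
eef_pos: [488.6, 206.2, 194.1]
ee_rot: [0.693, 0.141, 0.691, -0.147]
ft_force: [0.3, -0.6, -0.1]
gripper_width: 85.4
```

```bash
python3 -c "
from h import *
st(); go([573.5,87.5,150],1.465)"
```

```text
t 1.1833 pos [488.6 206.2 194.1] yaw 1.161 tilt [ 0.001 -0.009 -1.   ] F [ 0.3 -0.6 -0.1] M [-0.02  0.   -0.02] w 85.4 q [-0.71  0.2   0.28  1.7  -0.05  1.25  0.74]
xyz [ 0.377 -0.623  1.041] ang [-0.0483  0.0006  0.0014] rows mm 3.6551276191062487 rows rot 2.431587724850781
```

Emit:
drive_tool([
  {"xyz": [0.37,-0.62,1.0],"angular": [-0.048,0.001,0.001]},
  {"xyz": [0.37,-0.62,1.0],"angular": [-0.048,0.001,0.001]},
  {"xyz": [0.37,-0.62,1.0],"angular": [-0.048,0.001,0.001]},
  {"xyz": [0.37,-0.62,1.0],"angular": [-0.048,0.001,0.001]},
  {"xyz": [0.37,-0.62,1.0],"angular": [-0.048,0.001,0.001]},
])

```text
time_s: 1.6
eef_pos: [570.8, 80.4, 148.2]
ee_rot: [0.704, 0.039, 0.708, -0.044]
ft_force: [-1.2, -2.0, 1.0]
gripper_width: 85.5
```

```bash
python3 -c "
from h import *
st(); go([573.5,87.5,56],1.465); snap('wrist','w1')"
```

```text
t 1.6 pos [570.8  80.4 148.2] yaw 1.453 tilt [-0.005 -0.007 -1.   ] F [-1.2 -2.   1. ] M [-0.07  0.04 -0.01] w 85.5 q [-0.46  0.35  0.33  1.63 -0.11  1.19  1.35]
xyz [0.768 0.067 0.019] ang [-0.0019 -0.0007  0.0012] rows mm 2.219504767759094 rows rot 0.11961365823265424
```

View pics/w1.png

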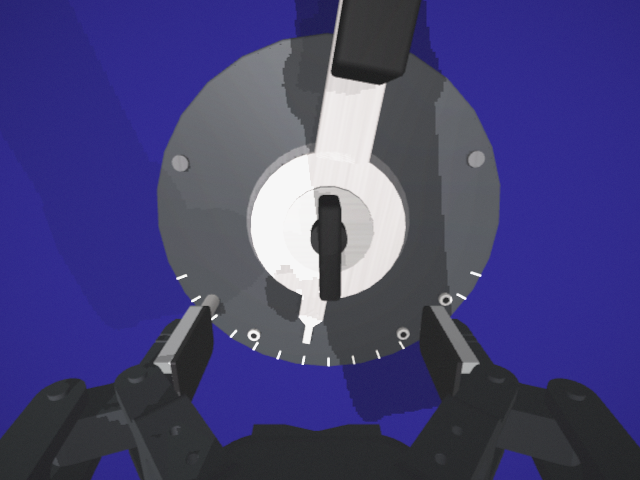

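The wrist view shows the bar upright and centred at about (329,248), between and parallel to the finger pads. I'll descend and grip.

Emit:
drive_tool([
  {"xyz": [0.3,0.067,0.019],"angular": [-0.002,-0.001,0.001]},
  {"xyz": [0.55,0.067,0.019],"angular": [-0.002,-0.001,0.001]},
  {"xyz": [0.76,0.067,0.019],"angular": [-0.002,-0.001,0.001]},
  {"xyz": [0.76,0.067,0.019],"angular": [-0.002,-0.001,0.001]},
  {"xyz": [0.76,0.067,0.019],"angular": [-0.002,-0.001,0.001]},
])

```text
time_s: 2.07
eef_pos: [571.0, 92.6, 56.9]
ee_rot: [0.705, 0.036, 0.707, -0.036]
ft_force: [0.6, 0.4, 1.4]
gripper_width: 85.3
```

Emit:
drive_tool([
  {"xyz": [0,0,0],"angular": [0,0,0]},
  {"xyz": [0,0,0],"angular": [0,0,0]},
  {"xyz": [0,0,0],"angular": [0,0,0]},
  {"xyz": [0,0,0],"angular": [0,0,0]},
  {"xyz": [0,0,0],"angular": [0,0,0]},
], claw=0)

```text
time_s: 2.48
eef_pos: [571.5, 92.8, 57.9]
ee_rot: [0.706, 0.036, 0.706, -0.036]
ft_force: [-0.1, -0.4, 0.1]
gripper_width: 25.6
```

Emit:
drive_tool([
  {"xyz": [0,0,0],"angular": [0,0,0]},
  {"xyz": [0,0,0],"angular": [0,0,0]},
  {"xyz": [0,0,0],"angular": [0,0,0]},
  {"xyz": [0,0,0],"angular": [0,0,0]},
  {"xyz": [0,0,0],"angular": [0,0,0]},
])

```text
time_s: 2.9
eef_pos: [571.1, 88.5, 58.3]
ee_rot: [0.706, 0.036, 0.707, -0.039]
ft_force: [-4.6, -11.0, 5.2]
gripper_width: 12.8
```

```bash
python3 -c "
from h import *
st(); go([573.5,87.5,56],2.0)"
```

```text
t 2.9 pos [571.1  88.5  58.3] yaw 1.465 tilt [-0.002 -0.003 -1.   ] F [ -4.6 -11.    5.2] M [-2.02  0.91  0.11] w 12.8 q [-0.45  0.44  0.31  1.72 -0.15  1.    1.37]
xyz [ 0.019 -0.006  0.021] ang [-0.0851 -0.0004  0.0005] rows mm 0.08262631273931281 rows rot 4.279847696858402
```

Emit:
drive_tool([
  {"xyz": [0,0,0.01],"angular": [-0.018,0,0]},
  {"xyz": [0,0,0.01],"angular": [-0.036,0,0]},
  {"xyz": [0,0,0.01],"angular": [-0.054,0,0]},
  {"xyz": [0,0,0.01],"angular": [-0.072,0,0]},
  {"xyz": [0,0,0.01],"angular": [-0.09,0,0]},
])

```text
time_s: 3.32
eef_pos: [571.3, 87.0, 58.2]
ee_rot: [0.686, -0.164, 0.69, 0.161]
ft_force: [-3.9, -3.2, 2.8]
gripper_width: 12.5
```

```bash
python3 -c "
from h import *
st(); go([573.5,87.5,57],2.58)"
```

```text
t 3.3167 pos [571.3  87.   58.2] yaw 2.035 tilt [-0.004 -0.004 -1.   ] F [-3.9 -3.2  2.8] M [-0.63  0.86 -0.14] w 12.5 q [-0.36  0.43  0.2   1.72 -0.09  1.01  1.9 ]
xyz [ 0.01  -0.004  0.018] ang [-0.0868 -0.001   0.0001] rows mm 0.06196805617498433 rows rot 4.365303522203445
```

Emit:
drive_tool([
  {"xyz": [0,0,0.01],"angular": [-0.018,0,0]},
  {"xyz": [0,0,0.01],"angular": [-0.036,0,0]},
  {"xyz": [0,0,0.01],"angular": [-0.054,0,0]},
  {"xyz": [0,0,0.01],"angular": [-0.072,0,0]},
  {"xyz": [0,0,0.01],"angular": [-0.084,0,0]},
])

```text
time_s: 3.73
eef_pos: [572.1, 86.0, 58.3]
ee_rot: [0.619, -0.339, 0.624, 0.337]
ft_force: [-1.0, -2.8, 0.4]
gripper_width: 13.0
```

Emit:
drive_tool([
  {"xyz": [0,0,0],"angular": [0,0,0]},
  {"xyz": [0,0,0],"angular": [0,0,0]},
  {"xyz": [0,0,0],"angular": [0,0,0]},
  {"xyz": [0,0,0],"angular": [0,0,0]},
  {"xyz": [0,0,0],"angular": [0,0,0]},
], claw=1)

```text
time_s: 4.15
eef_pos: [572.2, 86.3, 58.4]
ee_rot: [0.619, -0.338, 0.624, 0.336]
ft_force: [0.4, -0.2, -0.8]
gripper_width: 72.6
```

Emit:
drive_tool([
  {"xyz": [0,0,0],"angular": [0,0,0]},
  {"xyz": [0,0,0],"angular": [0,0,0]},
  {"xyz": [0,0,0],"angular": [0,0,0]},
  {"xyz": [0,0,0],"angular": [0,0,0]},
  {"xyz": [0,0,0],"angular": [0,0,0]},
])

```text
time_s: 4.57
eef_pos: [572.2, 86.4, 58.4]
ee_rot: [0.619, -0.338, 0.624, 0.336]
ft_force: [-0.5, 0.2, 0.1]
gripper_width: 85.4
```

Emit:
drive_tool([
  {"xyz": [-0.3,0,0],"angular": [0,0,0]},
  {"xyz": [-0.6,0,0],"angular": [0,0,0]},
  {"xyz": [-0.9,0,0],"angular": [0,0,0]},
  {"xyz": [-0.9,0,0],"angular": [0,0,0]},
  {"xyz": [-0.9,0,0],"angular": [0,0,0]},
])

```text
time_s: 4.98
eef_pos: [574.3, 87.2, 169.2]
ee_rot: [0.621, -0.339, 0.622, 0.336]
ft_force: [-0.8, 0.4, -0.3]
gripper_width: 85.3
```

```bash
python3 - <<'E'
from h import *
st()
c=snap('top','t2')
W=cloud(c);m=np.zeros((480,640),bool);m[285:367,235:310]=1
k=m&(W[...,2]>76)&(W[...,2]<90); P=W[k][:,:2]
print(k.sum()); r=cv2.minAreaRect(P.astype(np.float32));print(r)
s=snap('scene','s2')
a=np.array([573.5,87.5])
for rad,ang in [(85,2.4),(110,2.55),(110,2.45),(110,2.4)]:
    p=a+rad*np.array([np.cos(ang),np.sin(ang)]); print(rad,ang,p,np.hypot(*p))
E
```

```text
t 4.9833 pos [574.3  87.2 169.2] yaw 2.566 tilt [ 0.001 -0.004 -1.   ] F [-0.8  0.4 -0.3] M [-0.03  0.01  0.01] w 85.3 q [-0.29  0.32  0.1   1.59 -0.03  1.23  2.38]
0
((0.0, 0.0), (0.0, 0.0), 0.0)
85 2.4 [510.82153418 144.91437035] 530.9791093009259
110 2.55 [482.19411112 148.84520891] 504.6444857710791
110 2.45 [488.77456205 157.65411723] 513.5712153080042
110 2.4 [492.38669129 161.80094986] 518.2896884328018
```

View pics/s2.png

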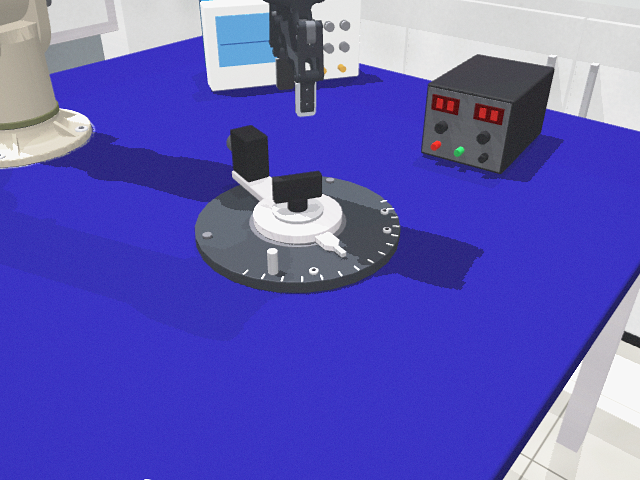

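The knob reads about 1.1 rad open: in the scene view the bar has turned, and the pointer hasn't moved. Next I'll shut the fingers and go to the -y side of the camera box.

```bash
python3 - <<'E'
from h import *
go([446,78,169],2.57)
E
```

```text
xyz [-0.022  0.842 -0.635] ang [-0.0007 -0.0012 -0.0002] rows mm 3.035454784589398 rows rot 0.07088636046550621
```

Emit:
drive_tool([
  {"xyz": [0,0.25,-0.19],"angular": [0,0,0]},
  {"xyz": [0,0.5,-0.38],"angular": [0,0,0]},
  {"xyz": [0,0.7,-0.53],"angular": [0,0,0]},
  {"xyz": [0,0.84,-0.635],"angular": [0,0,0]},
  {"xyz": [0,0.84,-0.635],"angular": [0,0,0]},
], claw=0)

```text
time_s: 5.5
eef_pos: [441.5, 77.4, 164.5]
ee_rot: [0.617, -0.338, 0.626, 0.337]
ft_force: [0.8, -0.1, -0.1]
gripper_width: 25.5
```

Emit:
drive_tool([
  {"xyz": [0,0,0],"angular": [0,0,0]},
  {"xyz": [0,0,0],"angular": [0,0,0]},
  {"xyz": [0,0,0],"angular": [0,0,0]},
  {"xyz": [0,0,0],"angular": [0,0,0]},
  {"xyz": [0,0,0],"angular": [0,0,0]},
])

```text
time_s: 5.92
eef_pos: [442.0, 77.4, 164.2]
ee_rot: [0.617, -0.338, 0.626, 0.337]
ft_force: [0.2, 0.4, -0.1]
gripper_width: 0.5
```

```bash
python3 - <<'E'
from h import *
st();go([446,78,58],2.57)
E
```

```text
t 5.9167 pos [442.   77.4 164.2] yaw 2.566 tilt [-0.011 -0.007 -1.   ] F [ 0.2  0.4 -0.1] M [-0.05  0.02  0.01] w 0.5 q [-0.32  0.06  0.08  1.92 -0.    1.17  2.32]
xyz [ 0.885 -0.03   0.033] ang [-0.0006 -0.0018 -0.0008] rows mm 2.5490207096459883 rows rot 0.10616326108813635
```

Emit:
drive_tool([
  {"xyz": [0.3,-0.03,0.03],"angular": [0,-0.002,-0.001]},
  {"xyz": [0.6,-0.03,0.03],"angular": [0,-0.002,-0.001]},
  {"xyz": [0.85,-0.03,0.03],"angular": [0,-0.002,-0.001]},
  {"xyz": [0.88,-0.03,0.03],"angular": [0,-0.002,-0.001]},
  {"xyz": [0.88,-0.03,0.03],"angular": [0,-0.002,-0.001]},
])

```text
time_s: 6.33
eef_pos: [444.6, 77.3, 57.2]
ee_rot: [0.62, -0.337, 0.622, 0.338]
ft_force: [-0.1, -0.3, 1.4]
gripper_width: -0.3
```

```bash
python3 - <<'E'
from h import *
st()
a=np.array([573.5,87.5])
for th in (2.855,2.6,2.4,2.2,2.06):
    p=a+120*np.array([np.cos(th),np.sin(th)])+30*np.array([-np.sin(th),np.cos(th)])
    print(th,p.round(1)); go([*p,58],min(th,2.57))
E
```

```text
t 6.3333 pos [444.6  77.3  57.2] yaw 2.566 tilt [-0.003 -0.001 -1.   ] F [-0.1 -0.3  1.4] M [ 0.03 -0.01  0.04] w -0.3 q [-0.31  0.19  0.08  2.04 -0.02  0.91  2.34]
2.855 [449.9  92.6]
xyz [-0.007  0.033  0.131] ang [-0.0006 -0.0004 -0.0003] rows mm 0.3893799673249887 rows rot 0.03944700290447394
2.6 [455.2 123.7]
xyz [-0.007  0.136  0.372] ang [-0.0006 -0.0004 -0.0003] rows mm 1.1400327219968294 rows rot 0.03944700290447394
2.4 [464.7 146.4]
xyz [-0.008  0.173  0.574] ang [ 0.0264 -0.0004 -0.0003] rows mm 1.7264683086364834 rows rot 1.3296775652490673
2.2 [478.6 166.9]
xyz [-0.008  0.168  0.78 ] ang [ 0.0583 -0.0004 -0.0002] rows mm 2.2971277273465973 rows rot 2.9299944833495566
2.06 [490.6 179.3]
xyz [-0.009  0.141  0.922] ang [ 0.0806 -0.0005 -0.0002] rows mm 2.6836368241764714 rows rot 4.050274263819652
```

Emit:
drive_tool([
  {"xyz": [0,0.03,0.13],"angular": [0,0,0]},
  {"xyz": [0,0.09,0.25],"angular": [0,0,0]},
  {"xyz": [0,0.136,0.37],"angular": [0,0,0]},
  {"xyz": [0,0.16,0.48],"angular": [0.014,0,0]},
  {"xyz": [0,0.173,0.574],"angular": [0.026,0,0]},
])

```text
time_s: 6.75
eef_pos: [466.5, 147.8, 59.6]
ee_rot: [0.647, -0.285, 0.647, 0.285]
ft_force: [0.2, -2.4, -0.2]
gripper_width: 0.1
```

```bash
python3 - <<'E'
from h import *
st()
a=np.array([573.5,87.5])
for th in (2.4,2.3,2.2,2.12,2.06):
    p=a+120*np.array([np.cos(th),np.sin(th)])+30*np.array([-np.sin(th),np.cos(th)])
    print(th,p.round(1)); go([*p,58],min(th,2.57))
c=snap('top','t3')
E
```

```text
t 6.75 pos [466.5 147.8  59.6] yaw 2.399 tilt [ 0.  0. -1.] F [ 0.2 -2.4 -0.2] M [-0.34  0.08 -0.02] w 0.1 q [-0.42  0.26  0.06  1.95 -0.02  0.94  2.04]
2.4 [464.7 146.4]
xyz [ 0.014  0.003 -0.018] ang [-0.0001  0.      0.    ] rows mm 0.0664411450133712 rows rot 0.0061507624991599475
2.3 [471.2 157. ]
xyz [0.014 0.023 0.083] ang [0.0158 0.     0.    ] rows mm 0.25034024374937436 rows rot 0.7943965065056471
2.2 [478.6 166.9]
xyz [0.014 0.033 0.185] ang [0.0317 0.     0.    ] rows mm 0.5430560066058894 rows rot 1.594615661376413
2.12 [485.3 174.2]
xyz [0.014 0.033 0.268] ang [0.0444 0.     0.    ] rows mm 0.7774756410688601 rows rot 2.2347916181312377
2.06 [490.6 179.3]
xyz [0.014 0.029 0.329] ang [0.054 0.    0.   ] rows mm 0.9526764636668605 rows rot 2.71492369371514
```

View pics/t3.png

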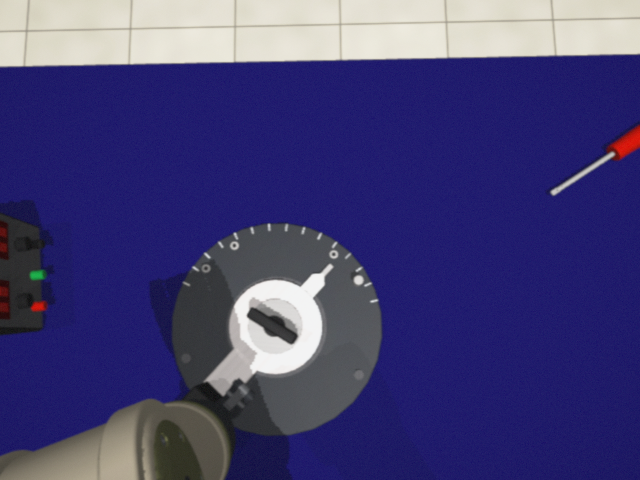

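The arm swings freely and the pointer tip is now at (332,266), just past the screw at (333,254). I'll push on.

Emit:
drive_tool([
  {"xyz": [0.01,0.023,0.083],"angular": [0.016,0,0]},
  {"xyz": [0.014,0.033,0.185],"angular": [0.032,0,0]},
  {"xyz": [0.014,0.033,0.25],"angular": [0.042,0,0]},
  {"xyz": [0.014,0.03,0.29],"angular": [0.05,0,0]},
  {"xyz": [0.014,0.03,0.29],"angular": [0.05,0,0]},
])

```text
time_s: 7.22
eef_pos: [490.0, 179.2, 60.3]
ee_rot: [0.686, -0.178, 0.682, 0.179]
ft_force: [-0.3, 0.5, -0.3]
gripper_width: 0.2
```

```bash
cat >> h.py <<'E'
def pointer(name):
    c=snap('top',name); f,R,t=cam(c); a=np.array([573.5,87.5])
    v,u=np.mgrid[0:480,0:640]; d=np.stack([(u-c['cx'])/f,(v-c['cy'])/f,np.ones(u.shape)],-1)@R; o=-R.T@t
    P=o+d*((24-o[2])/d[...,2])[...,None]; q=P[...,:2]-a; r=np.hypot(q[...,0],q[...,1]); th=np.arctan2(q[...,1],q[...,0])
    im=c['image'].astype(int)
    k=(r>75)&(r<100)&(im.min(-1)>150)&(th>-1.6)&(th<0.5)
    print('pointer',k.sum(),np.median(th[k]),th[k].min(),th[k].max(),'pin -1.084')
E
python3 - <<'E'
from h import *
st(); pointer('t4')
E
```

```text
t 7.2167 pos [490.  179.2  60.3] yaw 2.082 tilt [ 0.004  0.003 -1.   ] F [-0.3  0.5 -0.3] M [ 0.   -0.01  0.02] w 0.2 q [-0.49  0.32  0.1   1.87 -0.04  0.95  1.7 ]
pointer 183 -1.070481870217856 -1.2007128697789393 -0.9269437498583919 pin -1.084
```

The pointer is at -1.07 rad and the pin at -1.084, an offset of about 1.6 mm. Now I'll back off and rise.

Emit:
drive_tool([
  {"xyz": [0,0,-0.12],"angular": [0,0,0]},
  {"xyz": [0,0,-0.2],"angular": [0,0,0]},
  {"xyz": [-0.3,0,-0.2],"angular": [0,0,0]},
  {"xyz": [-0.6,0,-0.2],"angular": [0,0,0]},
  {"xyz": [-0.9,0,-0.2],"angular": [0,0,0]},
])

```text
time_s: 7.68
eef_pos: [467.2, 165.4, 169.5]
ee_rot: [0.685, -0.18, 0.683, 0.18]
ft_force: [1.5, -0.0, -0.2]
gripper_width: -0.0
```

```bash
python3 - <<'E'
from h import *
st(); go([573,87,160],2.566)
E
```

```text
t 7.6833 pos [467.2 165.4 169.5] yaw 2.086 tilt [ 0.003  0.002 -1.   ] F [ 1.5 -0.  -0.2] M [ 0.04 -0.05 -0.  ] w -0.0 q [-0.5   0.14  0.1   1.82 -0.02  1.18  1.7 ]
xyz [ 0.08  -1.002  0.446] ang [-0.0765  0.0005  0.0001] rows mm 3.165075476953129 rows rot 3.8441266265064695
```

Emit:
drive_tool([
  {"xyz": [0.02,-0.25,0.11],"angular": [-0.018,0,0]},
  {"xyz": [0.04,-0.5,0.22],"angular": [-0.036,0,0]},
  {"xyz": [0.06,-0.75,0.33],"angular": [-0.055,0,0]},
  {"xyz": [0.08,-1.0,0.445],"angular": [-0.076,0,0]},
  {"xyz": [0.08,-1.0,0.445],"angular": [-0.076,0,0]},
], claw=1)

```text
time_s: 8.1
eef_pos: [576.0, 80.3, 160.0]
ee_rot: [0.622, -0.339, 0.62, 0.337]
ft_force: [-1.9, -1.2, 0.0]
gripper_width: 60.7
```

Emit:
drive_tool([
  {"xyz": [0,0,0],"angular": [0,0,0]},
  {"xyz": [0,0,0],"angular": [0,0,0]},
  {"xyz": [0,0,0],"angular": [0,0,0]},
  {"xyz": [0,0,0],"angular": [0,0,0]},
])

```text
time_s: 8.43
eef_pos: [575.4, 81.2, 160.5]
ee_rot: [0.622, -0.339, 0.619, 0.337]
ft_force: [-0.2, -0.3, 0.0]
gripper_width: 85.6
```

```bash
python3 - <<'E'
from h import *
st(); go([573,87,57],2.566); snap('wrist','w2')
E
```

```text
t 8.4333 pos [575.4  81.2 160.5] yaw 2.569 tilt [ 0.005 -0.001 -1.   ] F [-0.2 -0.3  0. ] M [-0.05  0.01  0.01] w 85.6 q [-0.3   0.33  0.13  1.61 -0.04  1.2   2.41]
xyz [0.862 0.047 0.028] ang [0.0004 0.0003 0.0007] rows mm 2.4856407421332185 rows rot 0.044989666003777073
```

View pics/w2.png

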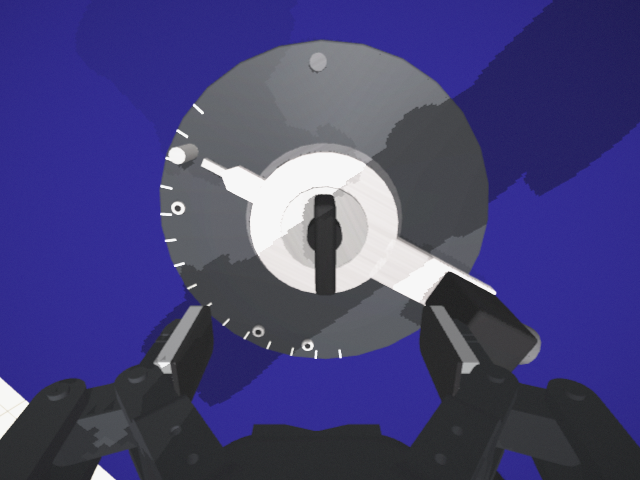

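The wrist view shows the pointer at (205,162) lined up with the pin at (185,155), and the bar vertical at (325,245). I'll descend, grip and tighten.

Emit:
drive_tool([
  {"xyz": [0.3,0.047,0.028],"angular": [0,0,0]},
  {"xyz": [0.6,0.047,0.028],"angular": [0,0,0]},
  {"xyz": [0.85,0.047,0.028],"angular": [0,0,0]},
  {"xyz": [0.86,0.047,0.028],"angular": [0,0,0]},
  {"xyz": [0.86,0.047,0.028],"angular": [0,0,0]},
])

```text
time_s: 8.9
eef_pos: [571.5, 87.6, 56.3]
ee_rot: [0.621, -0.339, 0.62, 0.338]
ft_force: [-0.0, -0.2, 0.3]
gripper_width: 85.3
```

Emit:
drive_tool([
  {"xyz": [0,0,0],"angular": [0,0,0]},
  {"xyz": [0,0,0],"angular": [0,0,0]},
  {"xyz": [0,0,0],"angular": [0,0,0]},
  {"xyz": [0,0,0],"angular": [0,0,0]},
  {"xyz": [0,0,0],"angular": [0,0,0]},
], claw=0)

```text
time_s: 9.32
eef_pos: [572.1, 87.6, 57.4]
ee_rot: [0.622, -0.339, 0.62, 0.338]
ft_force: [-0.2, 0.1, 0.7]
gripper_width: 25.6
```

Emit:
drive_tool([
  {"xyz": [0,0,0],"angular": [0,0,0]},
  {"xyz": [0,0,0],"angular": [0,0,0]},
  {"xyz": [0,0,0],"angular": [0,0,0]},
  {"xyz": [0,0,0],"angular": [0,0,0]},
  {"xyz": [0,0,0],"angular": [0,0,0]},
])

```text
time_s: 9.73
eef_pos: [572.8, 87.3, 57.9]
ee_rot: [0.622, -0.34, 0.62, 0.337]
ft_force: [3.1, -2.0, 1.5]
gripper_width: 12.7
```

Emit:
drive_tool([
  {"xyz": [0,0,0],"angular": [0.018,0,0]},
  {"xyz": [0,0,0],"angular": [0.036,0,0]},
  {"xyz": [0,0,0],"angular": [0.054,0,0]},
  {"xyz": [0,0,0],"angular": [0.072,0,0]},
  {"xyz": [0,0,0],"angular": [0.09,0,0]},
])

```text
time_s: 10.15
eef_pos: [572.5, 87.7, 57.9]
ee_rot: [0.692, -0.151, 0.69, 0.15]
ft_force: [0.6, -0.8, 1.4]
gripper_width: 13.0
```

```bash
python3 - <<'E'
from h import *
st(); go([573,87,57],1.48)
E
```

```text
t 10.15 pos [572.5  87.7  57.9] yaw 1.999 tilt [ 0.004 -0.001 -1.   ] F [ 0.6 -0.8  1.4] M [ 0.1  -0.02  0.17] w 13.0 q [-0.39  0.43  0.23  1.72 -0.11  1.    1.88]
xyz [ 0.007 -0.007  0.001] ang [0.0826 0.0006 0.0002] rows mm 0.028838891633271673 rows rot 4.151280163307681
```

Emit:
drive_tool([
  {"xyz": [0,0,0],"angular": [0.018,0,0]},
  {"xyz": [0,0,0],"angular": [0.036,0,0]},
  {"xyz": [0,0,0],"angular": [0.054,0,0]},
  {"xyz": [0,0,0],"angular": [0.072,0,0]},
  {"xyz": [0,0,0],"angular": [0.083,0,0]},
])

```text
time_s: 10.57
eef_pos: [572.5, 88.2, 57.9]
ee_rot: [0.708, 0.035, 0.705, -0.035]
ft_force: [1.6, -0.9, 0.2]
gripper_width: 13.0
```

Emit:
drive_tool([
  {"xyz": [0,0,0],"angular": [0,0,0]},
  {"xyz": [0,0,0],"angular": [0,0,0]},
])

```text
time_s: 10.73
eef_pos: [572.5, 88.2, 57.9]
ee_rot: [0.708, 0.034, 0.705, -0.034]
ft_force: [2.8, -1.1, 0.9]
gripper_width: 12.8
```

```bash
python3 - <<'E'
from h import *
st(); pointer('t5')
E
```

```text
t 10.7333 pos [572.5  88.2  57.9] yaw 1.474 tilt [ 0.004 -0.    -1.   ] F [ 2.8 -1.1  0.9] M [-0.17 -0.34 -0.04] w 12.8 q [-0.47  0.44  0.34  1.73 -0.17  1.    1.4 ]
pointer 867 0.05556179667451151 -1.2007128697789393 0.4989044775057394 pin -1.084
```

Emit:
drive_tool([
  {"xyz": [0,0,0],"angular": [0,0,0]},
  {"xyz": [0,0,0],"angular": [0,0,0]},
  {"xyz": [0,0,0],"angular": [0,0,0]},
  {"xyz": [0,0,0],"angular": [0,0,0]},
  {"xyz": [0,0,0],"angular": [0,0,0]},
], claw=1)

```text
time_s: 11.2
eef_pos: [572.3, 88.3, 57.8]
ee_rot: [0.708, 0.034, 0.705, -0.034]
ft_force: [0.3, -1.2, 0.1]
gripper_width: 72.8
```

Emit:
drive_tool([
  {"xyz": [0,0,0],"angular": [0,0,0]},
  {"xyz": [0,0,0],"angular": [0,0,0]},
  {"xyz": [0,0,0],"angular": [0,0,0]},
  {"xyz": [0,0,0],"angular": [0,0,0]},
  {"xyz": [0,0,0],"angular": [0,0,0]},
])

```text
time_s: 11.62
eef_pos: [572.3, 88.3, 57.8]
ee_rot: [0.708, 0.034, 0.705, -0.034]
ft_force: [-0.5, -0.3, 0.3]
gripper_width: 85.3
```

Emit:
drive_tool([
  {"xyz": [-0.3,0,0],"angular": [0,0,0]},
  {"xyz": [-0.6,0,0],"angular": [0,0,0]},
  {"xyz": [-0.9,0,0],"angular": [0,0,0]},
  {"xyz": [-1.0,0,0],"angular": [0,0,0]},
  {"xyz": [-1.0,0,0],"angular": [0,0,0]},
])

```text
time_s: 12.03
eef_pos: [574.2, 88.6, 182.3]
ee_rot: [0.71, 0.035, 0.702, -0.033]
ft_force: [0.8, 0.0, 0.1]
gripper_width: 85.2
```

Emit:
drive_tool([
  {"xyz": [-0.4,0.3,-0.3],"angular": [0,0,0]},
  {"xyz": [-0.4,0.6,-0.6],"angular": [0,0,0]},
  {"xyz": [-0.4,1.0,-0.6],"angular": [0,0,0]},
  {"xyz": [-0.4,1.0,-0.6],"angular": [0,0,0]},
  {"xyz": [-0.4,1.0,-0.6],"angular": [0,0,0]},
])

```text
time_s: 12.45
eef_pos: [510.3, 224.0, 229.6]
ee_rot: [0.71, 0.032, 0.703, -0.028]
ft_force: [-0.6, 1.5, 0.2]
gripper_width: 85.4
```

```bash
python3 - <<'E'
from h import *
st(); pointer('t6')
E
```

```text
t 12.45 pos [510.3 224.  229.6] yaw 1.486 tilt [ 0.009  0.006 -1.   ] F [-0.6  1.5  0.2] M [0.08 0.04 0.  ] w 85.4 q [-0.7   0.23  0.28  1.59 -0.07  1.32  1.07]
pointer 182 -1.0707431310554094 -1.2007128697789393 -0.9369574820604045 pin -1.084
```

View pics/t6.png

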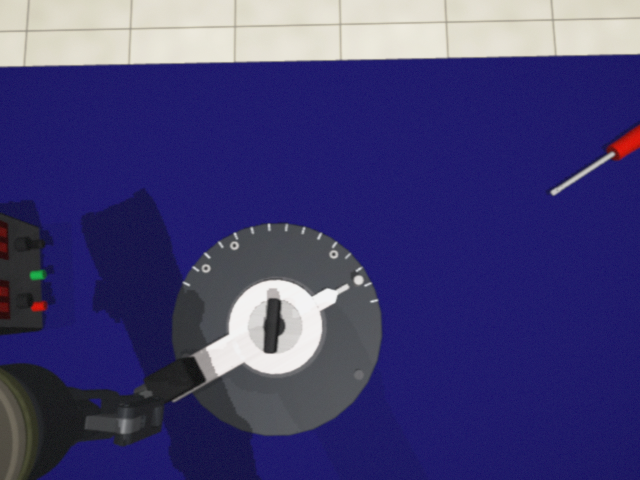

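The pointer tip at (347,287) points straight at the pin at (359,280). The bar, from (275,300) to (270,352), is back as it was at the start, and the gripper is clear at z = 230 mm.

```bash
python3 -c "
from workcell import hand_in
print(hand_in())"
```

```text
the job is handed in; nothing more can be done
None
```

The camera now points the right way and the clamp is tight again; I handed the job in at about 12.5 s. I turned the knob about 1.1 rad loose, pushed the camera box with shut fingers until the pointer met the tall pin, then turned the knob back and let go.

**Last checks:**
- **Pointer:** it is at -1.071 rad and the pin at -1.084 rad, about 1.6 mm apart.
- **Knob:** the tool ended within 0.01 rad of the angle at which it first gripped the tight bar, and the last top picture shows the bar as it was at the start.
- **Gripper:** open and clear at z = 230 mm, with only about 1.5 N of noise on the force reading.

One check failed along the way: the pointer reading at 10.7 s was spoiled by the gripper being in view. I measured again once it was clear, and that gave the pointer figure above.

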